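Sort the mail-room delivery

TASK

Clear the mail-room counter: lay both mailing tubes in the squarish tube tray and set both cardboard cartons in the oblong parcel tray, and put the key with the wooden fob in the round dish. Everything must lie flat on the floor of its own tray or dish, the cartons right way up, nothing stacked or leaning on a rim. Leave the mug and the tape dispenser where they stand.

Things in the scene. Friction and masses are not known exactly. Their poses are not given: they have to be found in the camera images.
- tube_long_center (a point): The longer mailing tube: a round brown cardboard tube 40 mm in diameter with a square white plastic cap (46 x 46 mm, 8 mm thick) on each end, 140 mm long over the caps, with a paper band round its middle. Loose, about 0.06 to 0.13 kg. Origin: its centre, 23 mm above the underside. Its x axis runs along the tube, z up. It lies on the flat of its end caps and does not roll. At the start it lies roughly crosswise (along world y, within 0.3 rad).
- tube_short_center (a point): The shorter mailing tube: the same as the longer, but 120 mm long over the caps. Origin: its centre, 23 mm above the underside. Its x axis runs along the tube, z up. It lies on the flat of its end caps and does not roll. At the start it lies roughly crosswise (along world y, within 0.3 rad).
- carton_oblong_center (a point): The oblong brown cardboard carton, 90 (x) x 60 (y) x 50 (z) mm. Origin: its centre, 25 mm above the underside; x along its length, z up. At the start its length lies roughly along world y, within 0.45 rad. Loose, about 0.1 to 0.25 kg. A strip of tape runs along the top.
- carton_cube_center (a point): The cubic brown cardboard carton, 60 x 60 x 60 mm. Origin: its centre, 30 mm above the underside; x and y square to its sides, z up. Loose, about 0.1 to 0.25 kg. A strip of tape runs along the top.
- key_center (a point): A small brass key on a block-shaped wooden fob, in one rigid piece, lying flat, about 0.03 to 0.06 kg. The fob is 40 (x) x 26 (y) x 18 (z) mm; the key lies flat beyond the fob's +x end, 4 mm thick, its tip 60 mm from the origin. Origin: the centre of the fob, 9 mm above the underside; z up. Pick it up by the fob, across its 26 mm width.
- tube_tray: Fixed open white plastic tray for tubes, the squarish one of the two: outside 180 (x) x 190 (y) x 30 mm high, walls and floor 5 mm thick (inside 170 x 180 mm, floor at height 5 mm). Origin: the centre of its underside, x and y along its sides, z up. Two tubes fit side by side along x, for instance at y = -40 and +40 mm.
- parcel_bin: Fixed open white plastic parcel tray, the oblong one of the two: outside 140 (x) x 220 (y) x 30 mm high, walls and floor 5 mm thick (inside 130 x 210 mm, floor at height 5 mm). Origin: the centre of its underside, x and y along its sides, z up. The two cartons fit next to each other along y, for instance with centres at y = -50 and +60 mm, the oblong one with its length along y.
- key_dish: Fixed round aluminium dish, 170 mm across outside, 22 mm high, wall 5 mm, floor 4 mm thick (inside 160 mm across, floor at height 4 mm). Origin: the centre of its underside, z up.
- mug: Bystander: a white mug, 76 mm across and 90 mm high, loose, at the left edge of the work (+y). Origin: centre of its underside. Leave it alone.
- tape_dispenser: Bystander: a black desk tape dispenser, 150 x 55 mm and 91 mm high, loose, at the right edge of the work (-y). Origin: centre of its underside. Leave it alone.

How it is judged:
By the outcome, as a careful person would: the job done as asked, in the order asked, and still so for the second after the job is handed in, with the robot touching nothing.
It also fails if it takes over 120 s, if anything falls off the work surface, if the arm or the gripper's body presses on something with over 40 N, if the wrist force passes 120 N, or if a joint passes its speed limit or range.

ROBOT

A 6-joint arm with a two-finger parallel gripper is mounted at the origin on the work surface. World frame = base frame: x ahead of the robot, y to its left, z up, the work surface at z = 0. Lengths are in mm, angles in rad, forces in N, time in s.
With the tool pointing down it reaches from about 300 to 775 mm from the base axis. Payload 14.6 kg.
Tool frame: the origin (TCP) lies at the very end of the fingers, on their centre line; the grasp point (between the pads) lies 19 mm behind it; z points along the fingers, y is the line along which they close (so a half turn about z gives the same grasp; the last joint's range is limited). The gripper opens to 94 mm and grips with 3 to 60 N. Pads are 16 mm wide; open, the fingers measure 119 mm over their backs; the gripper's body (75 mm by 177 mm) begins 78 mm behind the grasp point.
Start: joints at [-1.382, 0.3, 1.521, -0, 1.321, -0.067], TCP at [139.154, -532.095, 205.446] pointing down, gripper open.
Joint ranges: [-3.03, 3.03], [-0.79, 2.21], [0.23, 2.52], [-1.04, 4.18], [0, 3.07], [-2.55, 2.55]. Speed limits (rad/s): [2.22, 2.22, 2.57, 3.14, 3.14, 3.14].

INTERFACE

Orientations are given as [roll, pitch, yaw] about the fixed x, y, z axes, in that order (R = Rz(yaw) Ry(pitch) Rx(roll)).
In Python, from cell import manip, optics gives the robot as it stands.
- The arm moves only by the shell command python3 -m crank 'ROWS' [FORCE]. ROWS is JSON, a list of rows, each a list of 7 numbers: the opening in per cent of the stroke, from 0 (shut) to 100 (fully open), then the shift along the tool's x, y, z in mm, then the turn, a rotation vector about the tool's x, y, z in rad. A call has 1 to 10 rows; each row is the pose to reach, as a shift and turn from the pose commanded when the call began, along the tool's axes at that moment; what a row does not reach only later rows make up. A row lasts 1/10 s, in which the tool goes at most 50 mm and 8.59 degrees, less where a joint would pass 70% of its speed; a pose out of reach is approached as far as the arm can. A call with a gripper value outside its range is refused whole. The fingers move at their own pace and stop on an object; FORCE is the grip in N (left out, the last holds). Time passes only in rows, so rows that repeat a pose let the fingers close. It gives the time, the measured TCP pose, the force, the opening and the grip force at its end, in the units of the state.
- manip.read_state(): the state, without advancing time (a new reading comes with each control period).
- optics.camera(name): name is "scene" or "top" or "wrist"; returns (picture, depth): 400x640x3 uint8, red, green, blue; 400x640 float32, mm along the optical axis (not along the pixel's ray), 0 where there is no reading.
- optics.calibration(name): a dict with "camera_matrix" (3x3 intrinsics, pixels), "R" (3x3) and "t" (3): a world point X has camera coordinates R X + t. Camera axes: x right, y down, z forward; pixel columns grow to the right and rows downward; lengths in mm; the calibration is good to about 2 mm. A picture is of the moment at which its call begins: read the wrist's pose just before it. calibration takes no time and is no camera call; for the wrist camera it gives the pose at the moment of the call.
- manip.sign_off(): hands the job in; it is judged then, once.
The state is a dict: "clock": time; "joints": joint angles; "qd": joint speeds; "effort": joint torques, N m; "eef_pos": TCP position; "eef_rot": TCP orientation; "wrist_force": force on the tool from outside, world axes, zero at the start; "moment": the same for the moment, N m; "finger_gap": finger opening in mm; "finger_force": force on a finger pad.
Only numpy, scipy, OpenCV 4.12 (cv2) and the standard library are available. Lean on these libraries where they do the work, as an engineer would, in place of code of your own. Each camera call takes 0.05 s, during which the arm holds its last target. There are 200 camera calls.

## Working session

There is one attempt and no reset: what is moved stays moved. The work goes in short steps, Python scripts to look and compute and a shell command to move; the robot and the scene stay as the last step left them, time stands still between calls to the robot, and variables do not carry over. Pictures are saved under pics/ and viewed, at most 14 in all, crops included, and the job is handed in when it is done.

```bash
ls; mkdir -p pics; cat > look.py <<'E'
import cv2,numpy as np
from cell import manip,optics
def shot(name,fn):
    p,d=optics.camera(name); c=optics.calibration(name)
    cv2.imwrite('pics/'+fn+'.png',p[:,:,::-1]); np.savez('pics/'+fn+'.npz',p=p,d=d,K=c['camera_matrix'],R=c['R'],t=c['t'])
    return p,d,c
E
python3 - <<'E'
from look import *
for n in('top','scene'):
    p,d,c=shot(n,n+'0'); R=np.array(c['R']);print(n,np.array(c['camera_matrix']).round(1).tolist(),(-R.T@np.array(c['t'])).round(1),R.round(3).tolist())
s=manip.read_state();print({k:np.round(v,3) for k,v in s.items()})
E
```

```text
pics
top [[438.8, 0.0, 328.1], [0.0, 438.8, 198.0], [0.0, 0.0, 1.0]] [ 299.6    9.6 1275.2] [[-0.016, -1.0, -0.01], [-0.987, 0.018, -0.158], [0.158, 0.007, -0.987]]
scene [[487.5, 0.0, 328.9], [0.0, 487.5, 194.2], [0.0, 0.0, 1.0]] [1066.4 1145.4 1047.2] [[-0.898, 0.44, 0.009], [0.264, 0.554, -0.79], [-0.353, -0.707, -0.613]]
{'clock': np.float64(0.1), 'joints': array([-1.382,  0.3  ,  1.521,  0.   ,  1.321, -0.067]), 'qd': array([-0.   , -0.001, -0.003, -0.001,  0.001,  0.001]), 'effort': array([ 2.0000e-03, -5.3264e+01, -3.5328e+01,  7.1000e-02,  2.3000e-02,
       -0.0000e+00]), 'eef_pos': array([ 139.121, -531.883,  204.976]), 'eef_rot': array([-3.141, -0.   ,  0.256]), 'wrist_force': array([ 0.107,  0.36 , -0.524]), 'moment': array([-0.001, -0.007, -0.042]), 'finger_force': np.float64(0.0), 'finger_gap': np.float64(94.044)}
```

View pics/top0.png

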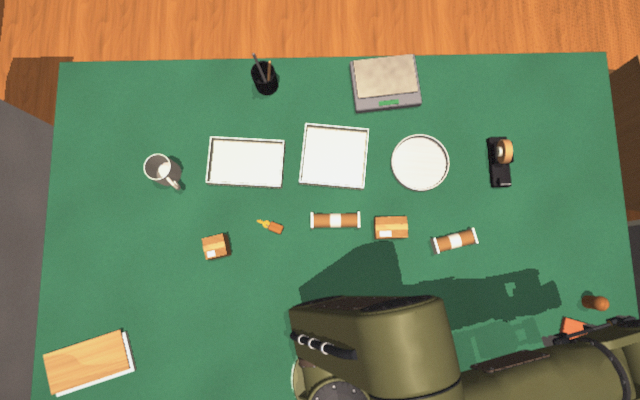

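View pics/scene0.png

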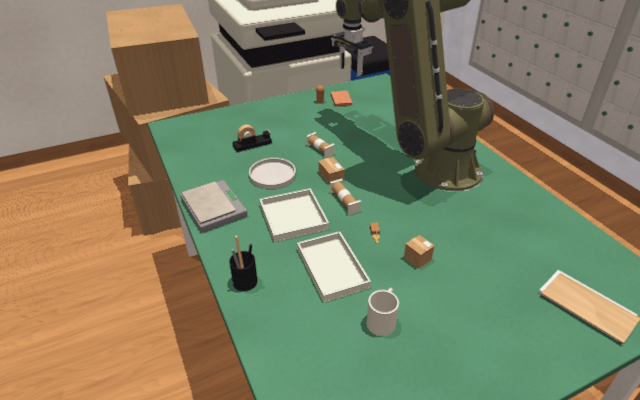

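The top view shows the parcel tray at (246,162), tube tray at (334,156), dish at (420,162), cube at (214,246), key at (270,227), tubes at (335,220) and (455,240), and the oblong carton at (391,227). The scene view agrees. Next I measure them from the top view, with rays cast onto planes at the known heights.

```bash
cat >> look.py <<'E'
def ray(uv,z,K,R,t):
    uv=np.atleast_2d(uv).astype(float); R=np.array(R);t=np.array(t)
    o=-R.T@t; d=np.c_[uv,np.ones(len(uv))]@np.linalg.inv(K).T@R
    return (o+d*((z-o[2])/d[:,2])[:,None])[:,:2]
def cloud(d,K,R,t):
    v,u=np.indices(d.shape); c=np.stack([u,v,np.ones_like(u)],-1)@np.linalg.inv(K).T*d[...,None]
    return (c-np.array(t))@np.array(R)
E
python3 - <<'E'
from look import *
f=np.load('pics/top0.npz');p,d,K,R,t=[f[k] for k in 'pdKRt']
W=cloud(d,K,R,t);print('table z',np.median(W[280:300,100:200,2]))
hsv=cv2.cvtColor(p,cv2.COLOR_RGB2HSV)
green=cv2.inRange(hsv,(60,60,20),(95,255,255))
m=cv2.bitwise_not(green); m[:120]=0;m[262:]=0;m[:,:130]=0;m[:,530:]=0
m=cv2.morphologyEx(m,cv2.MORPH_OPEN,np.ones((2,2)))
n,L,S,C=cv2.connectedComponentsWithStats(m)
for i in range(1,n):
    if S[i,4]<60: continue
    q=W[L==i]; z=np.percentile(q[:,2],95)
    uv=np.argwhere(L==i)[:,::-1]
    for zz in sorted({round(float(z)),}):
        xy=ray(uv,zz,K,R,t).astype(np.float32); r=cv2.minAreaRect(xy)
        print(C[i].round(),S[i,4],'z95 %.0f'%z,'rect',np.round(r[0]),np.round(r[1]),round(r[2],1))
E
```

```text
table z 1.1627332705185138
[335. 157.] 4131 z95 30 rect [621.  -3.] [193. 188.] 83.5
[421. 163.] 2712 z95 22 rect [ 598. -255.] [170. 172.] 87.8
[246. 163.] 3813 z95 31 rect [608. 256.] [226. 148.] 85.8
[501. 161.] 1094 z95 88 rect [ 581. -464.] [ 71. 139.] 89.2
[163. 171.] 984 z95 91 rect [573. 468.] [128.  77.] 62.8
[336. 221.] 782 z95 47 rect [432.  -3.] [141.  48.] 89.0
[392. 228.] 805 z95 54 rect [ 407. -157.] [65. 96.] 1.0
[272. 227.] 231 z95 21 rect [422. 186.] [81. 29.] 67.3
[455. 241.] 736 z95 47 rect [ 368. -332.] [ 47. 131.] 13.2
[217. 247.] 657 z95 65 rect [362. 327.] [67. 77.] 12.4
```

Every measured size and height fits its object: the left tube is the long one at (432,-3), and the right tube is the short one at (368,-332). I start with the short tube and hover above it.

```bash
cat >> look.py <<'E'
from scipy.spatial.transform import Rotation as Ro
def to(x,y,z,yaw,lab=''):
    s=manip.read_state(); A=Ro.from_euler('xyz',s['eef_rot']); B=Ro.from_euler('xyz',[np.pi,0,yaw])
    print(lab,'shift',A.inv().apply(np.array([x,y,z])-s['eef_pos']).round(1),'turn',(A.inv()*B).as_rotvec().round(3))
def st():
    s=manip.read_state(); print('t%.1f'%s['clock'],np.round(s['eef_pos'],1),np.round(s['eef_rot'],3),'gap %.1f F %.1f'%(s['finger_gap'],s['finger_force']),'wf',np.round(s['wrist_force'],1),'j',np.round(s['joints'],2))
E
python3 -m crank '[[100,272,-135,35,0,0,-1.545],[100,272,-135,35,0,0,-1.545],[100,272,-135,35,0,0,-1.545],[100,272,-135,35,0,0,-1.545],[100,272,-135,35,0,0,-1.545],[100,272,-135,35,0,0,-1.545],[100,272,-135,35,0,0,-1.545],[100,272,-135,35,0,0,-1.545],[100,272,-135,35,0,0,-1.545],[100,272,-135,35,0,0,-1.545]]' 30
python3 -m crank '[[100,0,0,0,0,0,0],[100,0,0,0,0,0,0],[100,0,0,0,0,0,0]]'
python3 - <<'E'
from look import *
st(); shot('wrist','w0'); shot('top','top1'); to(368,-332,150,1.80)
E
```

```text
clock: 1.1
eef_pos: [368.2, -332.4, 170.2]
eef_rot: [-3.141, -0.001, 1.762]
wrist_force: [-0.5, 0.5, 0.7]
finger_gap: 94.1
finger_force: 0.0
clock: 1.4
eef_pos: [368.1, -332.7, 170.4]
eef_rot: [-3.141, -0.0, 1.752]
wrist_force: [0.5, 0.4, 0.1]
finger_gap: 93.9
finger_force: 0.0
t1.4 [ 368.1 -332.7  170.4] [-3.141 -0.     1.752] gap 93.9 F 0.0 wf [0.5 0.4 0.1] j [-0.81  0.21  1.71 -0.    1.21 -0.99]
 shift [ 0.7  0.  20.4] turn [-0.    -0.    -0.046]
```

View pics/w0.png

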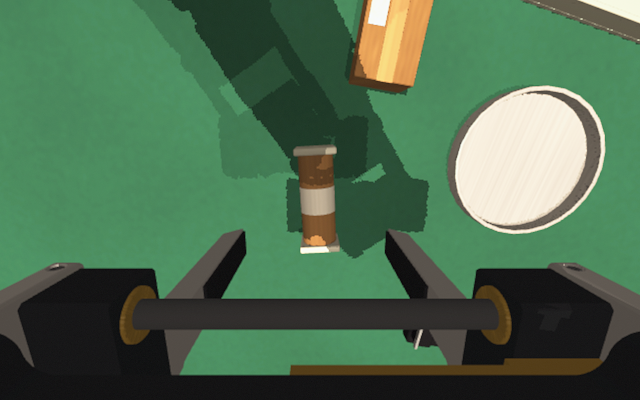

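The wrist view shows the short tube between the fingers at about (317,200), with caps at (315,150) and (320,246). The dish is at right and the carton at top right. I measure the tube from the depth.

```bash
cat >> look.py <<'E'
def obj(fn,x,y,rad,zlo,zhi):
    f=np.load('pics/'+fn+'.npz');W=cloud(f['d'],f['K'],f['R'],f['t'])
    ok=(f['d']>0)&(np.hypot(W[...,0]-x,W[...,1]-y)<rad)&(W[...,2]>zlo)&(W[...,2]<zhi)
    m=cv2.morphologyEx(ok.astype(np.uint8),cv2.MORPH_OPEN,np.ones((3,3)))
    n,L,S,C=cv2.connectedComponentsWithStats(m); i=1+np.argmax(S[1:,4]); q=W[L==i]
    r=cv2.minAreaRect(q[:,:2].astype(np.float32))
    a,(w,h)=r[2],r[1]; long=a if w>h else a+90
    print(fn,'n',len(q),'c',np.round(r[0],1),'size',np.round(r[1],1),'long-axis',round(np.radians(long),3),'ztop',np.percentile(q[:,2],95).round(1),'px',C[i].round())
    return W,L==i
E
python3 - <<'E'
from look import *
obj('w0',368,-332,90,12,60)
obj('w0',368,-332,90,30,60)
obj('top1',368,-332,90,12,60)
obj('top1',432,-3,90,15,60)
for n in('top0',): obj(n,407,-157,75,30,70);obj(n,362,327,75,30,80);obj(n,422,186,60,8,40);obj(n,621,-3,150,14,40);obj(n,608,256,170,14,40);obj(n,598,-255,120,12,40)
E
```

```text
w0 n 3764 c [ 371.1 -336.5] size [ 45.8 120. ] long-axis 1.807 ztop 46.5 px [317. 199.]
w0 n 3580 c [ 371.3 -336.5] size [ 45.4 120. ] long-axis 1.807 ztop 46.5 px [317. 199.]
top1 n 413 c [ 367.7 -322.4] size [44.6 94.8] long-axis 1.78 ztop 46.5 px [446. 241.]
top1 n 707 c [436.3  -1.6] size [ 43.1 139.3] long-axis 1.577 ztop 47.2 px [336. 219.]
top0 n 708 c [ 412.6 -157.2] size [59.6 90.4] long-axis 1.576 ztop 53.9 px [391. 226.]
top0 n 540 c [367.  334.9] size [60.6 62. ] long-axis 1.801 ztop 65.0 px [215. 246.]
top0 n 124 c [419.5 170.7] size [40.6 25.6] long-axis 1.185 ztop 21.8 px [276. 227.]
top0 n 181 c [715.1   2.2] size [163.6   9.5] long-axis 1.483 ztop 33.5 px [332. 126.]
top0 n 138 c [612.7 366.3] size [ 11.6 123. ] long-axis 3.121 ztop 34.4 px [209. 162.]
top0 n 12 c [ 686.2 -240.3] size [ 6.3 10.3] long-axis 1.745 ztop 25.4 px [414. 135.]
```

```bash

python3 -m crank '[[100,-4.3,2.3,40,0,0,-0.055],[100,-4.3,2.3,80,0,0,-0.055],[100,-4.3,2.3,115,0,0,-0.055],[100,-4.3,2.3,140,0,0,-0.055],[100,-4.3,2.3,158,0,0,-0.055],[100,-4.3,2.3,164,0,0,-0.055],[100,-4.3,2.3,164,0,0,-0.055],[100,-4.3,2.3,164,0,0,-0.055]]' 20
python3 -m crank '[[0,0,0,0,0,0,0],[0,0,0,0,0,0,0],[0,0,0,0,0,0,0],[0,0,0,0,0,0,0],[0,0,0,0,0,0,0],[0,0,0,0,0,0,0],[0,0,0,0,0,0,0],[0,0,0,0,0,0,0]]' 20
python3 -m crank '[[0,0,0,-20,0,0,0],[0,0,0,-50,0,0,0],[0,0,0,-90,0,0,0],[0,0,0,-130,0,0,0],[0,0,0,-150,0,0,0],[0,0,0,-150,0,0,0]]' 20
python3 - <<'E'
from look import *
st(); to(540,0,200,3.14)
E
```

```text
clock: 2.3
eef_pos: [371.5, -336.9, 7.4]
eef_rot: [3.141, 0.001, 1.81]
wrist_force: [-0.2, 0.1, 0.5]
finger_gap: 93.8
finger_force: 0.0
clock: 3.1
eef_pos: [371.2, -336.5, 6.5]
eef_rot: [3.142, -0.0, 1.811]
wrist_force: [-0.9, 0.3, 1.2]
finger_gap: 39.5
finger_force: 20.0
clock: 3.7
eef_pos: [372.0, -337.3, 159.1]
eef_rot: [3.139, 0.004, 1.811]
wrist_force: [0.2, 0.1, -1.1]
finger_gap: 39.6
finger_force: 20.0
t3.7 [ 372.  -337.3  159.1] [3.139 0.004 1.811] gap 39.6 F 20.0 wf [ 0.2  0.1 -1.1] j [-0.81  0.24  1.72  0.    1.19 -1.05]
 shift [287.5 243.5 -41.6] turn [-1.000e-03  5.000e-03 -1.329e+00]
```

```bash

python3 -m crank '[[0,263,340,-41,0,0,-1.33],[0,263,340,-41,0,0,-1.33],[0,263,340,-41,0,0,-1.33],[0,263,340,-41,0,0,-1.33],[0,263,340,-41,0,0,-1.33],[0,263,340,-41,0,0,-1.33],[0,263,340,-41,0,0,-1.33],[0,263,340,-41,0,0,-1.33],[0,263,340,-41,0,0,-1.33],[0,263,340,-41,0,0,-1.33]]' 20
python3 -m crank '[[0,0,0,0,0,0,0],[0,0,0,0,0,0,0],[0,0,0,0,0,0,0]]'
python3 - <<'E'
from look import *
st(); shot('wrist','w1'); shot('top','top2')
E
```

```text
clock: 4.7
eef_pos: [640.0, 3.2, 195.0]
eef_rot: [3.141, -0.002, -3.134]
wrist_force: [0.3, -0.5, -1.0]
finger_gap: 39.5
finger_force: 20.0
clock: 5.0
eef_pos: [638.5, -1.2, 197.1]
eef_rot: [-3.142, -0.001, 3.139]
wrist_force: [-0.0, 0.5, -0.4]
finger_gap: 39.3
finger_force: 20.0
t5.0 [638.5  -1.2 197.1] [-3.142e+00 -1.000e-03  3.139e+00] gap 39.3 F 20.0 wf [-0.   0.5 -0.4] j [-0.06  0.51  1.25 -0.    1.38 -1.63]
```

View pics/w1.png

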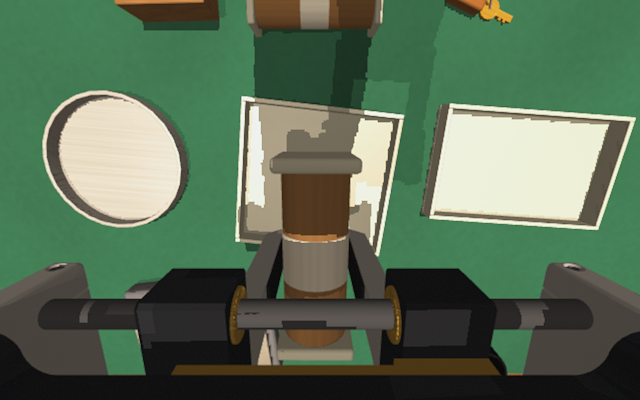

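The wrist view shows the tube tray (rim corners about (243,98), (404,115), (237,241)), the parcel tray ((443,104), (634,118), (600,229), (425,216)) and the dish at about (115,158). I cast the rim corners onto z=30.

```bash
python3 - <<'E'
from look import *
f=np.load('pics/w1.npz');p,K,R,t=[f[k] for k in 'pKRt'];W=cloud(f['d'],K,R,t)
for n,c in(('tube',[(243,98),(404,115),(379,256),(237,241)]),('parcel',[(443,104),(634,118),(600,229),(425,216)])):
    x=ray(c,30,K,R,t);print(n,x.round().tolist(),'edges',np.linalg.norm(np.roll(x,-1,0)-x,axis=1).round(),'mean',x.mean(0).round(1),'ang',[round(float(np.arctan2(*(np.roll(x,-1,0)-x)[i][::-1])),3) for i in range(4)])
# rim depth points
def rim(x,y,r,lo,hi):
    ok=(f['d']>0)&(abs(W[...,2]-(lo+hi)/2)<(hi-lo)/2)&(np.hypot(W[...,0]-x,W[...,1]-y)<r)
    ok[300:]=0
    return W[ok]
for n,a in(('tube',(621,-3,145,25,34)),('parcel',(608,256,140,25,34))):
    q=rim(*a);r=cv2.minAreaRect(q[:,:2].astype(np.float32));print(n,len(q),np.round(r[0],1),np.round(r[1],1),round(np.radians(r[2]),3),np.median(q[:,2]))
q=rim(598,-255,105,17,26);c,r=cv2.minEnclosingCircle(q[:,:2].astype(np.float32));print('dish',len(q),np.round(c,1),round(r,1))
obj('w1',432,-3,80,12,60)
# rim via top view white mask
g=np.load('pics/top0.npz');Wt=cloud(g['d'],g['K'],g['R'],g['t'])
hsv=cv2.cvtColor(g['p'],cv2.COLOR_RGB2HSV);m=cv2.bitwise_not(cv2.inRange(hsv,(60,60,20),(95,255,255)))
for uv in((334,156),(246,162)):
    n,L,S,C=cv2.connectedComponentsWithStats(m);uvs=np.argwhere(L==L[uv[1],uv[0]])[:,::-1]
    h=cv2.convexHull(uvs.astype(np.int32));e=cv2.approxPolyDP(h,5,True)[:,0];x=ray(e,30,g['K'],g['R'],g['t']);print(e.tolist(),x.round().tolist(),x.mean(0).round(1))
E
```

```text
tube [[529.0, -83.0], [548.0, 103.0], [726.0, 84.0], [705.0, -103.0]] edges [187. 179. 188. 177.] mean [6.27e+02 1.00e-01] ang [1.469, -0.109, -1.686, 3.032]
parcel [[536.0, 147.0], [552.0, 372.0], [689.0, 366.0], [671.0, 139.0]] edges [225. 137. 228. 135.] mean [612.  256.1] ang [1.5, -0.041, -1.649, 3.083]
tube 2264 [626.6  -0.7] [190.5 179.8] 1.46 30.224267553499935
parcel 3148 [613.1 260. ] [222.2 140.2] 1.498 29.882375752823002
dish 2396 [ 603.6 -252.7] 85.5
w1 n 4064 c [447.4  -0.9] size [140.1  23.9] long-axis 1.569 ztop 46.4 px [315.  15.]
[[369, 129], [363, 189], [298, 182], [305, 122]] [[703.0, -105.0], [523.0, -82.0], [547.0, 105.0], [728.0, 83.0]] [6.252e+02 1.000e-01]
[[284, 140], [281, 188], [205, 182], [210, 136]] [[674.0, 145.0], [531.0, 154.0], [552.0, 375.0], [690.0, 364.0]] [611.7 259.5]
```

Tray poses: tube tray at (626.6,-0.7) with its x axis at -0.11 rad, parcel tray at (613,259.5) at -0.073 rad, dish at (603.6,-252.7). The sizes check out. I place the short tube at tray y=-40, which is world (622,-40.5) with yaw 3.03.

```bash

python3 -m crank '[[0,16,-39,20,0,0,0.109],[0,16,-39,60,0,0,0.109],[0,16,-39,100,0,0,0.109],[0,16,-39,130,0,0,0.109],[0,16,-39,145,0,0,0.109],[0,16,-39,145,0,0,0.109],[0,16,-39,145,0,0,0.109]]' 20
python3 - <<'E'
from look import *
st(); to(622.2,-40.5,12,3.03)
E
```

```text
clock: 5.8
eef_pos: [623.6, -39.4, 53.9]
eef_rot: [-3.142, 0.002, 3.032]
wrist_force: [0.5, 0.1, 0.3]
finger_gap: 39.9
finger_force: 20.0
t5.8 [623.6 -39.4  53.9] [-3.142e+00  2.000e-03  3.032e+00] gap 39.9 F 20.0 wf [0.5 0.1 0.3] j [-0.12  0.62  1.43  0.    1.09 -1.58]
 shift [ 1.4 -1.3 41.9] turn [-0.     0.002  0.002]
```

```bash

python3 -m crank '[[0,1,-1,15,0,0,0],[0,1,-1,28,0,0,0],[0,1,-1,36,0,0,0],[0,1,-1,39,0,0,0],[0,1,-1,40,0,0,0],[0,1,-1,40,0,0,0],[0,1,-1,40,0,0,0]]' 20
python3 -m crank '[[60,0,0,0,0,0,0],[60,0,0,0,0,0,0],[60,0,0,0,0,0,0],[60,0,0,0,0,0,0]]'
python3 -m crank '[[60,0,0,-20,0,0,0],[60,0,0,-60,0,0,0],[60,0,0,-110,0,0,0],[60,0,0,-150,0,0,0],[100,0,0,-170,0,0,0],[100,0,0,-170,0,0,0]]'
python3 - <<'E'
from look import *
st(); shot('wrist','w2');obj('w2',622,-40,100,36,60); to(436,-1,150,1.575)
E
```

```text
clock: 6.5
eef_pos: [622.1, -40.1, 12.9]
eef_rot: [-3.142, 0.001, 3.032]
wrist_force: [-0.2, 0.5, -1.1]
finger_gap: 39.4
finger_force: 20.0
clock: 6.9
eef_pos: [621.9, -40.1, 12.6]
eef_rot: [-3.142, 0.0, 3.032]
wrist_force: [-0.5, 0.2, -0.8]
finger_gap: 56.5
finger_force: 0.0
clock: 7.5
eef_pos: [622.9, -40.2, 185.9]
eef_rot: [-3.142, 0.006, 3.032]
wrist_force: [-0.7, -0.6, 0.7]
finger_gap: 68.9
finger_force: 0.0
t7.5 [622.9 -40.2 185.9] [-3.142  0.006  3.032] gap 68.9 F 0.0 wf [-0.7 -0.6  0.7] j [-0.12  0.48  1.32  0.    1.34 -1.58]
w2 n 3175 c [620.5 -39.2] size [ 45.5 119.8] long-axis 3.025 ztop 48.8 px [315. 192.]
 shift [189.4  18.5  32.9] turn [0.002 0.002 1.457]
```

```bash

python3 -m crank '[[100,189,18,33,0,0,1.457],[100,189,18,33,0,0,1.457],[100,189,18,33,0,0,1.457],[100,189,18,33,0,0,1.457],[100,189,18,33,0,0,1.457],[100,189,18,33,0,0,1.457],[100,189,18,33,0,0,1.457],[100,189,18,33,0,0,1.457],[100,189,18,33,0,0,1.457],[100,189,18,33,0,0,1.457]]'
python3 -m crank '[[100,0,0,0,0,0,0],[100,0,0,0,0,0,0],[100,0,0,0,0,0,0]]'
python3 - <<'E'
from look import *
st(); shot('wrist','w3');obj('w3',436,-1,95,12,60); to(436,-1,6,1.575)
E
```

```text
clock: 8.55
eef_pos: [435.1, -1.4, 147.8]
eef_rot: [-3.139, -0.0, 1.569]
wrist_force: [-0.7, 0.4, -0.1]
finger_gap: 94.0
finger_force: 0.0
clock: 8.85
eef_pos: [435.7, -1.4, 148.9]
eef_rot: [-3.141, -0.0, 1.577]
wrist_force: [0.5, 1.1, -0.5]
finger_gap: 93.7
finger_force: 0.0
t8.8 [435.7  -1.4 148.9] [-3.141 -0.     1.577] gap 93.7 F 0.0 wf [ 0.5  1.1 -0.5] j [-0.09  0.11  1.9   0.    1.14 -0.09]
w3 n 4948 c [435.3  -1.3] size [ 45.9 139. ] long-axis 1.574 ztop 46.5 px [316. 199.]
 shift [  0.4   0.3 143.1] turn [-0.001 -0.     0.002]
```

```bash

python3 -m crank '[[100,0,0,40,0,0,0],[100,0,0,80,0,0,0],[100,0,0,110,0,0,0],[100,0,0,130,0,0,0],[100,0,0,140,0,0,0],[100,0,0,142,0,0,0],[100,0,0,142,0,0,0],[100,0,0,142,0,0,0]]' 20
python3 -m crank '[[0,0,0,0,0,0,0],[0,0,0,0,0,0,0],[0,0,0,0,0,0,0],[0,0,0,0,0,0,0],[0,0,0,0,0,0,0],[0,0,0,0,0,0,0],[0,0,0,0,0,0,0],[0,0,0,0,0,0,0]]' 20
python3 -m crank '[[0,0,0,-20,0,0,0],[0,0,0,-50,0,0,0],[0,0,0,-90,0,0,0],[0,0,0,-120,0,0,0],[0,0,0,-140,0,0,0],[0,0,0,-140,0,0,0]]' 20
python3 - <<'E'
from look import *
st(); to(631,39.1,140,3.03)
E
```

```text
clock: 9.7
eef_pos: [436.5, -1.5, 8.4]
eef_rot: [3.14, 0.0, 1.575]
wrist_force: [-0.6, -0.5, 0.3]
finger_gap: 93.9
finger_force: 0.0
clock: 10.5
eef_pos: [435.9, -1.5, 7.4]
eef_rot: [-3.142, -0.0, 1.575]
wrist_force: [-0.4, -0.2, 0.4]
finger_gap: 39.7
finger_force: 20.0
clock: 11.1
eef_pos: [437.0, -1.5, 149.6]
eef_rot: [3.137, 0.0, 1.575]
wrist_force: [-0.5, -0.5, -2.5]
finger_gap: 39.4
finger_force: 20.0
t11.1 [437.   -1.5 149.6] [3.137 0.    1.575] gap 39.4 F 20.0 wf [-0.5 -0.5 -2.5] j [-0.09  0.1   1.89  0.    1.14 -0.09]
 shift [ 39.8 194.2  10.4] turn [ 0.003  0.003 -1.455]
```

```bash

python3 -m crank '[[0,40,194,0,0,0,-1.455],[0,40,194,0,0,0,-1.455],[0,40,194,0,0,0,-1.455],[0,40,194,0,0,0,-1.455],[0,40,194,0,0,0,-1.455],[0,40,194,0,0,0,-1.455],[0,40,194,0,0,0,-1.455],[0,40,194,0,0,0,-1.455],[0,40,194,0,0,0,-1.455],[0,40,194,0,0,0,-1.455]]' 20
python3 -m crank '[[0,0,0,0,0,0,0],[0,0,0,30,0,0,0],[0,0,0,60,0,0,0],[0,0,0,80,0,0,0],[0,0,0,85,0,0,0],[0,0,0,85,0,0,0],[0,0,0,85,0,0,0]]' 20
python3 - <<'E'
from look import *
st(); to(631,39.1,13,3.03)
E
```

```text
clock: 12.1
eef_pos: [629.2, 39.3, 145.1]
eef_rot: [-3.141, -0.003, 3.036]
wrist_force: [-0.2, -0.1, -1.9]
finger_gap: 39.8
finger_force: 20.0
clock: 12.8
eef_pos: [630.2, 39.3, 63.4]
eef_rot: [3.141, 0.001, 3.029]
wrist_force: [0.1, -0.0, -1.4]
finger_gap: 39.5
finger_force: 20.0
t12.8 [630.2  39.3  63.4] [3.141e+00 1.000e-03 3.029e+00] gap 39.5 F 20.0 wf [ 0.1 -0.  -1.4] j [ 0.    0.62  1.41  0.    1.12 -1.45]
 shift [-0.7 -0.1 50.4] turn [ 0.     0.001 -0.001]
```

```bash

python3 -m crank '[[0,0,0,20,0,0,0],[0,0,0,35,0,0,0],[0,0,0,44,0,0,0],[0,0,0,48,0,0,0],[0,0,0,49,0,0,0],[0,0,0,49,0,0,0],[0,0,0,49,0,0,0]]' 20
python3 -m crank '[[60,0,0,0,0,0,0],[60,0,0,0,0,0,0],[60,0,0,0,0,0,0],[60,0,0,0,0,0,0]]'
python3 -m crank '[[60,0,0,-20,0,0,0],[60,0,0,-60,0,0,0],[60,0,0,-110,0,0,0],[60,0,0,-150,0,0,0],[100,0,0,-170,0,0,0],[100,0,0,-170,0,0,0]]'
python3 - <<'E'
from look import *
st(); shot('wrist','w4');obj('w4',631,39,75,36,60);obj('w4',622,-40,75,36,60); to(412,-157,170,1.576)
E
```

```text
clock: 13.5
eef_pos: [630.1, 39.3, 14.1]
eef_rot: [3.141, 0.001, 3.03]
wrist_force: [0.4, 0.9, -0.2]
finger_gap: 39.2
finger_force: 20.0
clock: 13.9
eef_pos: [629.8, 39.3, 13.6]
eef_rot: [3.142, 0.0, 3.03]
wrist_force: [-0.2, -0.3, 0.2]
finger_gap: 56.3
finger_force: 0.0
clock: 14.5
eef_pos: [630.9, 39.3, 187.0]
eef_rot: [3.141, 0.006, 3.03]
wrist_force: [-1.1, 0.2, 0.4]
finger_gap: 69.2
finger_force: 0.0
t14.5 [630.9  39.3 187. ] [3.141 0.006 3.03 ] gap 69.2 F 0.0 wf [-1.1  0.2  0.4] j [ 0.    0.49  1.29  0.    1.35 -1.45]
w4 n 3619 c [628.2  40.2] size [ 45.9 138.9] long-axis 3.023 ztop 48.7 px [315. 190.]
w4 n 2773 c [620.1 -38.9] size [ 45.3 119. ] long-axis 3.027 ztop 48.8 px [246. 186.]
 shift [ 194.8 -219.4   13.9] turn [0.002 0.002 1.454]
```

View pics/w4.png

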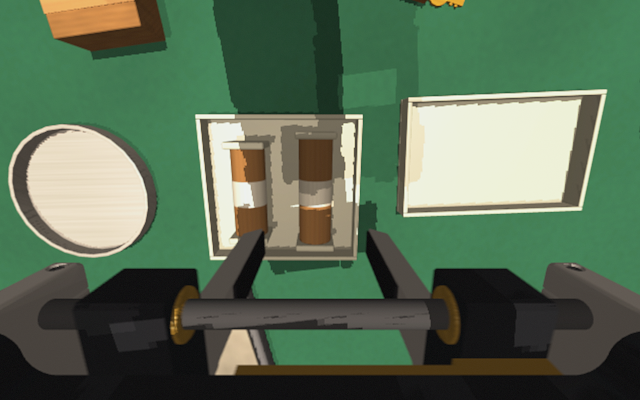

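Both tubes lie side by side inside the tube tray, at (248,190) and (315,190), clear of the walls. Next is the oblong carton.

```bash

python3 -m crank '[[100,195,-219,14,0,0,1.454],[100,195,-219,14,0,0,1.454],[100,195,-219,14,0,0,1.454],[100,195,-219,14,0,0,1.454],[100,195,-219,14,0,0,1.454],[100,195,-219,14,0,0,1.454],[100,195,-219,14,0,0,1.454],[100,195,-219,14,0,0,1.454],[100,195,-219,14,0,0,1.454],[100,195,-219,14,0,0,1.454]]'
python3 -m crank '[[100,0,0,0,0,0,0],[100,0,0,0,0,0,0],[100,0,0,0,0,0,0]]'
python3 - <<'E'
from look import *
st(); shot('wrist','w5');obj('w5',412,-157,75,40,70);obj('w5',412,-157,75,12,70); to(412,-157,12,1.576)
E
```

```text
clock: 15.55
eef_pos: [410.8, -156.4, 167.9]
eef_rot: [-3.139, -0.001, 1.57]
wrist_force: [0.6, 0.8, -0.2]
finger_gap: 94.0
finger_force: 0.0
clock: 15.85
eef_pos: [411.3, -156.4, 168.9]
eef_rot: [-3.141, -0.0, 1.578]
wrist_force: [-0.4, 0.5, 0.3]
finger_gap: 93.6
finger_force: 0.0
t15.8 [ 411.3 -156.4  168.9] [-3.141 -0.     1.578] gap 93.6 F 0.0 wf [-0.4  0.5  0.3] j [-0.45  0.09  1.86 -0.    1.19 -0.45]
w5 n 4506 c [ 411.6 -158.5] size [60.  90.9] long-axis 1.588 ztop 51.8 px [316. 199.]
w5 n 4619 c [ 411.6 -158.5] size [60.  90.9] long-axis 1.588 ztop 51.8 px [316. 198.]
 shift [ -0.6   0.7 157.1] turn [-0.001 -0.     0.002]
```

```bash

python3 -m crank '[[100,-2,0.5,40,0,0,-0.01],[100,-2,0.5,80,0,0,-0.01],[100,-2,0.5,115,0,0,-0.01],[100,-2,0.5,140,0,0,-0.01],[100,-2,0.5,153,0,0,-0.01],[100,-2,0.5,156,0,0,-0.01],[100,-2,0.5,156,0,0,-0.01],[100,-2,0.5,156,0,0,-0.01]]' 25
python3 -m crank '[[0,0,0,0,0,0,0],[0,0,0,0,0,0,0],[0,0,0,0,0,0,0],[0,0,0,0,0,0,0],[0,0,0,0,0,0,0],[0,0,0,0,0,0,0],[0,0,0,0,0,0,0]]' 25
python3 -m crank '[[0,0,0,-20,0,0,0],[0,0,0,-50,0,0,0],[0,0,0,-90,0,0,0],[0,0,0,-130,0,0,0],[0,0,0,-150,0,0,0],[0,0,0,-150,0,0,0]]' 25
python3 - <<'E'
from look import *
st(); c=np.array([613,259.5]);a=-0.073
w=lambda x,y:c+np.array([x*np.cos(a)-y*np.sin(a),x*np.sin(a)+y*np.cos(a)])
print(w(0,-50),w(0,60)); to(*w(0,-50),165,1.571+a)
E
```

```text
clock: 16.7
eef_pos: [412.5, -158.8, 14.2]
eef_rot: [3.14, 0.001, 1.586]
wrist_force: [0.1, -0.2, 0.1]
finger_gap: 94.2
finger_force: 0.0
clock: 17.4
eef_pos: [412.1, -158.6, 13.5]
eef_rot: [3.142, 0.0, 1.586]
wrist_force: [-0.3, 0.0, 2.9]
finger_gap: 59.8
finger_force: 25.0
clock: 18.0
eef_pos: [413.0, -159.0, 165.6]
eef_rot: [3.138, 0.002, 1.586]
wrist_force: [-0.5, -0.6, -2.1]
finger_gap: 59.8
finger_force: 25.0
t18.0 [ 413.  -159.   165.6] [3.138e+00 2.000e-03 1.586e+00] gap 59.8 F 25.0 wf [-0.5 -0.6 -2.1] j [-0.45  0.1   1.86  0.    1.18 -0.47]
[609.35324094 209.63316585] [617.37611087 319.34020098]
 shift [365.6 201.9   0.7] turn [0.004 0.002 0.088]
```

```bash

python3 -m crank '[[0,366,202,0,0,0,0.088],[0,366,202,0,0,0,0.088],[0,366,202,0,0,0,0.088],[0,366,202,0,0,0,0.088],[0,366,202,0,0,0,0.088],[0,366,202,0,0,0,0.088],[0,366,202,0,0,0,0.088],[0,366,202,0,0,0,0.088],[0,366,202,0,0,0,0.088],[0,366,202,0,0,0,0.088]]' 25
python3 -m crank '[[0,0,0,0,0,0,0],[0,0,0,30,0,0,0],[0,0,0,65,0,0,0],[0,0,0,90,0,0,0],[0,0,0,95,0,0,0],[0,0,0,95,0,0,0],[0,0,0,95,0,0,0]]' 25
python3 - <<'E'
from look import *
st(); to(609.4,209.6,19.5,1.498)
E
```

```text
clock: 19.0
eef_pos: [608.2, 212.6, 160.0]
eef_rot: [-3.138, 0.001, 1.5]
wrist_force: [0.3, -0.0, -2.4]
finger_gap: 59.8
finger_force: 25.0
clock: 19.7
eef_pos: [609.2, 210.2, 70.1]
eef_rot: [3.14, -0.001, 1.497]
wrist_force: [0.0, 0.3, -1.3]
finger_gap: 60.0
finger_force: 25.0
t19.7 [609.2 210.2  70.1] [ 3.140e+00 -1.000e-03  1.497e+00] gap 60.0 F 25.0 wf [ 0.   0.3 -1.3] j [ 0.28  0.64  1.36 -0.    1.14  0.35]
 shift [-0.6  0.1 50.6] turn [ 0.002 -0.001 -0.001]
```

```bash

python3 -m crank '[[0,0,0,20,0,0,0],[0,0,0,35,0,0,0],[0,0,0,44,0,0,0],[0,0,0,48,0,0,0],[0,0,0,50,0,0,0],[0,0,0,50,0,0,0],[0,0,0,50,0,0,0]]' 25
python3 -m crank '[[80,0,0,0,0,0,0],[80,0,0,0,0,0,0],[80,0,0,0,0,0,0],[80,0,0,0,0,0,0]]'
python3 -m crank '[[80,0,0,-20,0,0,0],[80,0,0,-60,0,0,0],[80,0,0,-110,0,0,0],[80,0,0,-150,0,0,0],[100,0,0,-170,0,0,0],[100,0,0,-170,0,0,0]]'
python3 - <<'E'
from look import *
st(); shot('wrist','w6');obj('w6',609,209,80,40,70);to(367,332,180,1.801)
E
```

```text
clock: 20.4
eef_pos: [608.8, 210.5, 19.0]
eef_rot: [3.141, -0.0, 1.498]
wrist_force: [-0.3, -0.2, -1.7]
finger_gap: 59.5
finger_force: 25.0
clock: 20.8
eef_pos: [608.6, 210.5, 18.6]
eef_rot: [3.141, -0.0, 1.498]
wrist_force: [0.4, -0.1, -0.6]
finger_gap: 75.1
finger_force: 0.0
clock: 21.4
eef_pos: [609.6, 210.7, 192.1]
eef_rot: [3.136, -0.002, 1.498]
wrist_force: [0.5, 0.2, -0.4]
finger_gap: 88.0
finger_force: 0.0
t21.4 [609.6 210.7 192.1] [ 3.136e+00 -2.000e-03  1.498e+00] gap 88.0 F 0.0 wf [ 0.5  0.2 -0.4] j [0.28 0.52 1.24 0.   1.37 0.35]
w6 n 4071 c [607.5 210.3] size [90.7 60.1] long-axis 1.497 ztop 54.1 px [314. 194.]
 shift [ 103.5 -250.1    8.9] turn [ 0.002 -0.    -0.303]
```

```bash

python3 -m crank '[[100,103,-250,9,0,0,-0.303],[100,103,-250,9,0,0,-0.303],[100,103,-250,9,0,0,-0.303],[100,103,-250,9,0,0,-0.303],[100,103,-250,9,0,0,-0.303],[100,103,-250,9,0,0,-0.303],[100,103,-250,9,0,0,-0.303],[100,103,-250,9,0,0,-0.303],[100,103,-250,9,0,0,-0.303]]'
python3 - <<'E'
from look import *
st(); shot('wrist','w7');obj('w7',367,332,70,45,80); to(367,332,20,1.801)
E
```

```text
clock: 22.35
eef_pos: [367.5, 330.8, 178.7]
eef_rot: [-3.141, 0.001, 1.8]
wrist_force: [-0.4, 0.2, 0.3]
finger_gap: 93.9
finger_force: 0.0
t22.4 [367.5 330.8 178.7] [-3.141e+00  1.000e-03  1.800e+00] gap 93.9 F 0.0 wf [-0.4  0.2  0.3] j [ 0.66  0.2   1.71 -0.    1.23  0.43]
w7 n 3093 c [365.4 335.2] size [60.  60.5] long-axis 1.79 ztop 61.7 px [315. 194.]
 shift [ 1.400e+00 -1.000e-01  1.589e+02] turn [-0.001  0.    -0.002]
```

View pics/w7.png

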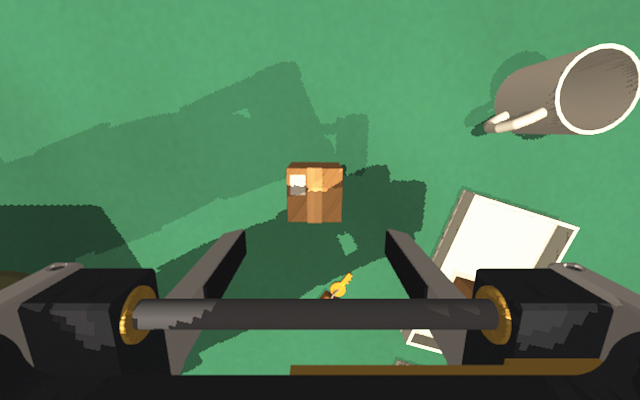

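The cube sits squarely between the fingers at (315,194), with the mug clear at top right. I grasp it.

```bash

python3 -m crank '[[100,5,-1,40,0,0,0.01],[100,5,-1,80,0,0,0.01],[100,5,-1,115,0,0,0.01],[100,5,-1,140,0,0,0.01],[100,5,-1,155,0,0,0.01],[100,5,-1,160,0,0,0.01],[100,5,-1,160,0,0,0.01],[100,5,-1,160,0,0,0.01]]' 25
python3 -m crank '[[0,0,0,0,0,0,0],[0,0,0,0,0,0,0],[0,0,0,0,0,0,0],[0,0,0,0,0,0,0],[0,0,0,0,0,0,0],[0,0,0,0,0,0,0],[0,0,0,0,0,0,0]]' 25
python3 -m crank '[[0,0,0,-20,0,0,0],[0,0,0,-50,0,0,0],[0,0,0,-90,0,0,0],[0,0,0,-130,0,0,0],[0,0,0,-150,0,0,0],[0,0,0,-150,0,0,0]]' 25
python3 - <<'E'
from look import *
st(); to(617.4,319.3,165,1.498)
E
```

```text
clock: 23.2
eef_pos: [365.2, 336.1, 20.2]
eef_rot: [3.141, -0.0, 1.79]
wrist_force: [0.6, -0.1, 0.1]
finger_gap: 94.3
finger_force: 0.0
clock: 23.9
eef_pos: [364.7, 336.1, 19.6]
eef_rot: [3.141, -0.0, 1.791]
wrist_force: [-1.1, -0.9, 4.2]
finger_gap: 60.1
finger_force: 25.0
clock: 24.5
eef_pos: [365.4, 336.7, 171.8]
eef_rot: [3.138, -0.002, 1.791]
wrist_force: [0.0, 0.2, -2.5]
finger_gap: 60.2
finger_force: 25.0
t24.5 [365.4 336.7 171.8] [ 3.138e+00 -2.000e-03  1.791e+00] gap 60.2 F 25.0 wf [ 0.   0.2 -2.5] j [0.67 0.21 1.71 0.   1.21 0.45]
 shift [-72.  242.1   7.6] turn [ 0.004 -0.003  0.293]
```

```bash

python3 -m crank '[[0,-72,242,0,0,0,0.293],[0,-72,242,0,0,0,0.293],[0,-72,242,0,0,0,0.293],[0,-72,242,0,0,0,0.293],[0,-72,242,0,0,0,0.293],[0,-72,242,0,0,0,0.293],[0,-72,242,0,0,0,0.293],[0,-72,242,0,0,0,0.293]]' 25
python3 -m crank '[[0,0,0,0,0,0,0],[0,0,0,30,0,0,0],[0,0,0,65,0,0,0],[0,0,0,90,0,0,0],[0,0,0,95,0,0,0],[0,0,0,95,0,0,0],[0,0,0,95,0,0,0]]' 25
python3 - <<'E'
from look import *
st(); to(617.4,319.3,25.5,1.498)
E
```

```text
clock: 25.3
eef_pos: [615.4, 318.7, 168.1]
eef_rot: [-3.14, 0.001, 1.498]
wrist_force: [-0.8, -1.0, -1.4]
finger_gap: 59.6
finger_force: 25.0
clock: 26.0
eef_pos: [617.0, 319.1, 76.6]
eef_rot: [3.139, -0.001, 1.498]
wrist_force: [0.7, 1.2, -1.1]
finger_gap: 59.7
finger_force: 25.0
t26.0 [617.  319.1  76.6] [ 3.139e+00 -1.000e-03  1.498e+00] gap 59.7 F 25.0 wf [ 0.7  1.2 -1.1] j [0.42 0.74 1.18 0.   1.23 0.5 ]
 shift [ 0.2  0.3 51.1] turn [ 0.002 -0.001  0.   ]
```

```bash

python3 -m crank '[[0,0,0,20,0,0,0],[0,0,0,35,0,0,0],[0,0,0,44,0,0,0],[0,0,0,48,0,0,0],[0,0,0,50,0,0,0],[0,0,0,50,0,0,0],[0,0,0,50,0,0,0]]' 25
python3 -m crank '[[80,0,0,0,0,0,0],[80,0,0,0,0,0,0],[80,0,0,0,0,0,0],[80,0,0,0,0,0,0]]'
python3 -m crank '[[80,0,0,-20,0,0,0],[80,0,0,-60,0,0,0],[80,0,0,-110,0,0,0],[80,0,0,-150,0,0,0],[80,0,0,-170,0,0,0],[80,0,0,-170,0,0,0]]'
python3 - <<'E'
from look import *
st(); shot('wrist','w8');obj('w8',617,319,50,45,80);obj('w8',607,210,50,40,70);to(418,168,150,1.185)
E
```

```text
clock: 26.7
eef_pos: [616.8, 318.7, 25.1]
eef_rot: [3.141, -0.0, 1.498]
wrist_force: [-0.5, -0.0, -1.1]
finger_gap: 60.0
finger_force: 25.0
clock: 27.1
eef_pos: [616.6, 318.6, 24.6]
eef_rot: [3.141, -0.0, 1.498]
wrist_force: [-0.2, -0.2, -0.6]
finger_gap: 75.1
finger_force: 0.0
clock: 27.7
eef_pos: [617.4, 319.0, 198.3]
eef_rot: [3.136, -0.003, 1.498]
wrist_force: [0.2, -0.1, 0.0]
finger_gap: 75.5
finger_force: 0.0
t27.7 [617.4 319.  198.3] [ 3.136e+00 -3.000e-03  1.498e+00] gap 75.5 F 0.0 wf [ 0.2 -0.1  0. ] j [0.42 0.64 1.05 0.   1.45 0.5 ]
w8 n 2801 c [615.5 316.9] size [60.5 59.9] long-axis 1.499 ztop 63.8 px [314. 197.]
w8 n 2578 c [608.4 219.6] size [72.6 60. ] long-axis 1.499 ztop 54.1 px [314. 271.]
 shift [-164.9 -187.4   44.9] turn [ 0.002 -0.001  0.313]
```

View pics/w8.png

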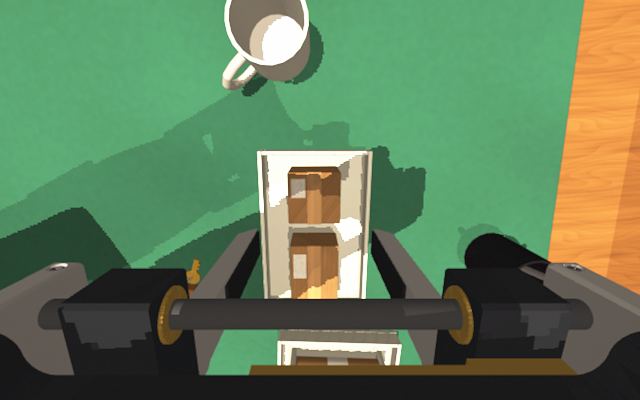

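Both cartons sit flat in the parcel tray, the cube at (314,197) and the oblong at (314,265), and the mug is untouched. Next is the key.

```bash

python3 -m crank '[[80,-165,-187,45,0,0,0.313],[80,-165,-187,45,0,0,0.313],[80,-165,-187,45,0,0,0.313],[80,-165,-187,45,0,0,0.313],[80,-165,-187,45,0,0,0.313],[80,-165,-187,45,0,0,0.313],[80,-165,-187,45,0,0,0.313],[80,-165,-187,45,0,0,0.313]]'
python3 - <<'E'
from look import *
st(); shot('wrist','w9');obj('w9',418,168,50,9,40); to(418,168,20,1.185)
E
```

```text
clock: 28.55
eef_pos: [418.8, 168.1, 149.3]
eef_rot: [3.141, -0.0, 1.185]
wrist_force: [0.5, 0.1, 1.0]
finger_gap: 75.1
finger_force: 0.0
t28.6 [418.8 168.1 149.3] [ 3.141 -0.     1.185] gap 75.1 F 0.0 wf [0.5 0.1 1. ] j [0.3  0.14 1.86 0.   1.15 0.69]
w9 n 813 c [417.9 171.1] size [40.9 25.1] long-axis 1.191 ztop 19.4 px [314. 194.]
 shift [ -0.5  -0.7 129.3] turn [ 0. -0. -0.]
```

View pics/w9.png

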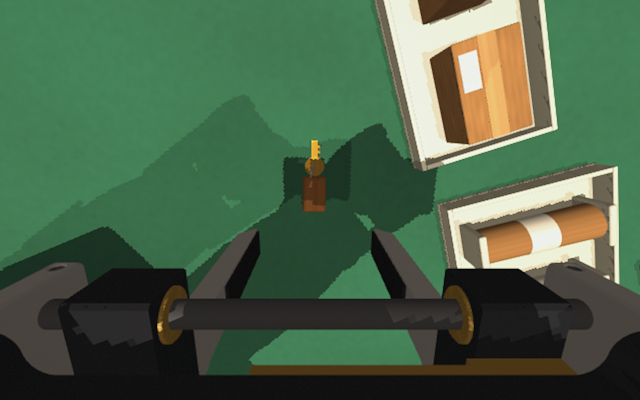

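The fob is at (314,194) with the key pointing up in the image, away from the gripper. I descend onto the fob.

```bash

python3 -m crank '[[80,2.4,-2,40,0,0,0],[80,2.4,-2,80,0,0,0],[80,2.4,-2,110,0,0,0],[80,2.4,-2,130,0,0,0],[80,2.4,-2,142,0,0,0],[80,2.4,-2,147,0,0,0],[80,2.4,-2,147,0,0,0],[80,2.4,-2,147,0,0,0]]' 20
python3 -m crank '[[0,0,0,0,0,0,0],[0,0,0,0,0,0,0],[0,0,0,0,0,0,0],[0,0,0,0,0,0,0],[0,0,0,0,0,0,0],[0,0,0,0,0,0,0],[0,0,0,0,0,0,0],[0,0,0,0,0,0,0],[0,0,0,0,0,0,0]]' 20
python3 -m crank '[[0,0,0,-20,0,0,0],[0,0,0,-50,0,0,0],[0,0,0,-90,0,0,0],[0,0,0,-130,0,0,0],[0,0,0,-150,0,0,0],[0,0,0,-150,0,0,0]]' 20
python3 - <<'E'
from look import *
st(); to(603.6,-252.7,160,1.185)
E
```

```text
clock: 29.4
eef_pos: [417.6, 170.9, 3.2]
eef_rot: [3.141, -0.001, 1.185]
wrist_force: [0.6, -0.2, -0.8]
finger_gap: 75.2
finger_force: 0.0
clock: 30.3
eef_pos: [417.0, 170.6, 2.5]
eef_rot: [-3.142, -0.0, 1.185]
wrist_force: [-0.3, -0.0, 1.1]
finger_gap: 25.6
finger_force: 20.0
clock: 30.9
eef_pos: [418.1, 171.0, 155.0]
eef_rot: [3.138, -0.003, 1.185]
wrist_force: [-0.1, -0.9, -0.2]
finger_gap: 25.9
finger_force: 20.0
t30.9 [418.1 171.  155. ] [ 3.138e+00 -3.000e-03  1.185e+00] gap 25.9 F 20.0 wf [-0.1 -0.9 -0.2] j [0.31 0.13 1.85 0.   1.16 0.69]
 shift [-322.7  331.4   -4.8] turn [ 0.004 -0.003 -0.   ]
```

```bash

python3 -m crank '[[0,-343,331,0,0,0,0],[0,-343,331,0,0,0,0],[0,-343,331,0,0,0,0],[0,-343,331,0,0,0,0],[0,-343,331,0,0,0,0],[0,-343,331,0,0,0,0],[0,-343,331,0,0,0,0],[0,-343,331,0,0,0,0],[0,-343,331,0,0,0,0],[0,-343,331,0,0,0,0]]' 20
python3 -m crank '[[0,0,0,0,0,0,0],[0,0,0,30,0,0,0],[0,0,0,65,0,0,0],[0,0,0,90,0,0,0],[0,0,0,100,0,0,0],[0,0,0,100,0,0,0],[0,0,0,100,0,0,0]]' 20
python3 - <<'E'
from look import *
st(); to(596,-271,7,1.185)
E
```

```text
clock: 31.9
eef_pos: [594.4, -275.0, 149.9]
eef_rot: [-3.139, 0.0, 1.183]
wrist_force: [-1.0, 0.2, 0.2]
finger_gap: 25.5
finger_force: 20.0
clock: 32.6
eef_pos: [594.9, -271.7, 53.4]
eef_rot: [3.14, 0.0, 1.185]
wrist_force: [0.1, 0.2, -0.4]
finger_gap: 25.6
finger_force: 20.0
t32.6 [ 594.9 -271.7   53.4] [3.14  0.    1.185] gap 25.6 F 20.0 wf [ 0.1  0.2 -0.4] j [-0.48  0.68  1.34  0.    1.13 -0.1 ]
 shift [ 1.   0.7 46.4] turn [0.001 0.    0.   ]
```

```bash

python3 -m crank '[[0,0,0,20,0,0,0],[0,0,0,34,0,0,0],[0,0,0,41,0,0,0],[0,0,0,44,0,0,0],[0,0,0,45.5,0,0,0],[0,0,0,45.5,0,0,0],[0,0,0,45.5,0,0,0]]' 20
python3 -m crank '[[50,0,0,0,0,0,0],[50,0,0,0,0,0,0],[50,0,0,0,0,0,0],[50,0,0,0,0,0,0]]'
python3 -m crank '[[50,0,0,-20,0,0,0],[50,0,0,-60,0,0,0],[50,0,0,-110,0,0,0],[50,0,0,-150,0,0,0],[50,0,0,-180,0,0,0],[50,0,0,-180,0,0,0]]'
python3 - <<'E'
from look import *
st(); shot('wrist','w10');obj('w10',598,-268,60,13,40);to(330,-480,230,1.185)
E
```

```text
clock: 33.3
eef_pos: [594.8, -271.9, 7.5]
eef_rot: [3.141, 0.0, 1.185]
wrist_force: [0.3, 0.2, 0.3]
finger_gap: 25.7
finger_force: 20.0
clock: 33.7
eef_pos: [594.5, -271.7, 7.0]
eef_rot: [3.142, -0.0, 1.185]
wrist_force: [-0.4, 1.3, 0.6]
finger_gap: 46.8
finger_force: 0.0
clock: 34.3
eef_pos: [595.8, -272.4, 192.1]
eef_rot: [3.134, 0.001, 1.185]
wrist_force: [0.2, 0.2, -0.2]
finger_gap: 47.1
finger_force: 0.0
t34.3 [ 595.8 -272.4  192.1] [3.134e+00 1.000e-03 1.185e+00] gap 47.1 F 0.0 wf [ 0.2  0.2 -0.2] j [-0.48  0.54  1.21  0.    1.38 -0.1 ]
w10 n 618 c [ 594.  -270.7] size [38.7 25.1] long-axis 1.176 ztop 20.4 px [314. 189.]
 shift [-292.5 -167.2  -41.5] turn [ 0.004  0.    -0.   ]
```

View pics/w10.png

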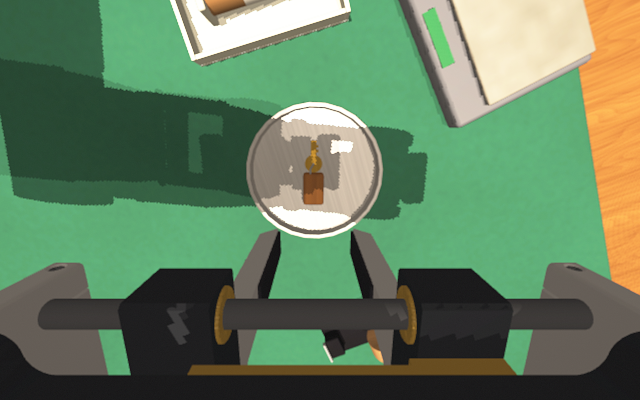

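The key lies flat inside the dish, with the fob at (314,189) and the tip at (314,142). I back away and take a final overview.

```bash

python3 -m crank '[[50,-290,-165,-40,0,0,0],[50,-290,-165,-40,0,0,0],[50,-290,-165,-40,0,0,0],[50,-290,-165,-40,0,0,0],[50,-290,-165,-40,0,0,0],[50,-290,-165,-40,0,0,0],[50,-290,-165,-40,0,0,0],[50,-290,-165,-40,0,0,0],[50,-290,-165,-40,0,0,0],[50,-290,-165,-40,0,0,0]]'
python3 - <<'E'
from look import *
st(); shot('top','top9')
obj('top9',630,40,78,36,70);obj('top9',621,-40,70,36,70);obj('top9',608,210,70,42,70);obj('top9',617,318,45,50,80);obj('top9',594,-271,50,12,40)
E
```

```text
clock: 35.35
eef_pos: [333.1, -477.5, 225.9]
eef_rot: [-3.14, -0.001, 1.186]
wrist_force: [-1.2, -0.5, -0.1]
finger_gap: 46.9
finger_force: 0.0
t35.4 [ 333.1 -477.5  225.9] [-3.140e+00 -1.000e-03  1.186e+00] gap 46.9 F 0.0 wf [-1.2 -0.5 -0.1] j [-1.02  0.36  1.4   0.    1.39 -0.64]
top9 n 612 c [631.   39.7] size [ 44.4 139.9] long-axis 3.015 ztop 52.9 px [320. 152.]
top9 n 528 c [622.5 -40.9] size [ 43.9 119.7] long-axis 3.042 ztop 52.4 px [347. 154.]
top9 n 674 c [610.2 210.9] size [90.2 61.4] long-axis 1.5 ztop 59.7 px [260. 160.]
top9 n 473 c [617.8 317.8] size [61.2 61.4] long-axis 3.065 ztop 69.9 px [222. 157.]
top9 n 130 c [ 595.8 -270.3] size [41.9 26.4] long-axis 1.206 ztop 25.7 px [426. 164.]
```

View pics/top9.png

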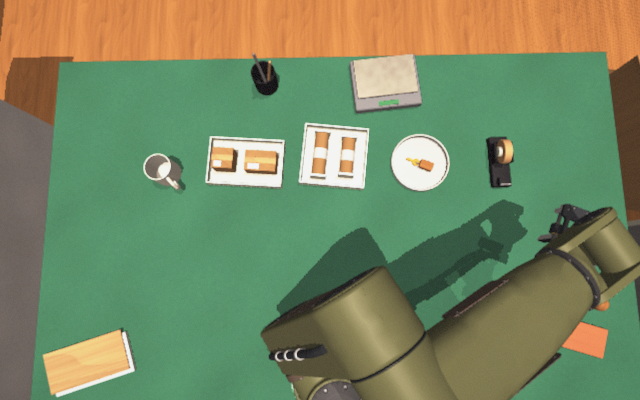

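All five items lie flat in place: tubes at (320,152) and (347,154), cartons at (260,160) and (222,157), key at (426,164). The mug and the tape dispenser have not moved, so I hand in the job.

```bash
python3 -m crank '[[50,0,0,0,0,0,0],[50,0,0,0,0,0,0],[50,0,0,0,0,0,0]]' >/dev/null; python3 -c "
from cell import manip
print(manip.sign_off())"
```

```text
the job is handed in; nothing more can be done
None
```

I put both tubes in the tube tray, both cartons upright in the parcel tray and the key in the dish; all lie flat, the mug and tape dispenser are where they stood, and the job was handed in at about 36 s.

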